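Make up two control-station kits at the switchgear bench

ROBOT

A 6-joint arm with a two-finger parallel gripper is mounted at the origin on the work surface. World frame = base frame: x ahead of the robot, y to its left, z up, the work surface at z = 0. Lengths are in m, angles in rad, forces in N, time in s.
With the tool pointing down it reaches from about 0.425 to 0.95 m from the base axis. Payload 3.5 kg.
Tool frame: the origin (TCP) lies midway between the tips of the shut fingers; the grasp point (between the pads) lies 19 mm behind it (grasp_offset is the distance from the TCP to the grasp point, in m); z points along the fingers, y is the line along which they close (so a half turn about z gives the same grasp; the last joint's range is limited). The gripper opens to 85 mm and grips with 20 to 120 N. Pads are 22 mm wide; open, the fingers measure 114 mm over their backs; the gripper's body (76 mm by 85 mm) begins 54 mm behind the grasp point. The pads swing forward as they close: fully open they stand 13 mm farther back than shut.
Start: joints at [1.079, 0.286, 1.577, -0, 1.279, -0.15], TCP at [0.226, 0.636, 0.231] pointing down, gripper open.
Joint ranges: [-2.77, 2.77], [-0.9, 2.22], [0.21, 2.48], [-1.53, 4.67], [0.24, 2.81], [-2.84, 2.84]. Speed limits (rad/s): [2.79, 2.79, 3.14, 3.14, 3.14, 3.14].

INTERFACE

Orientations are given as a unit quaternion [x, y, z, w].
In Python, from station import * gives the robot as it stands.
- The arm moves only by the tool jog_arm, never from a script. Its argument "increments" is a list of rows, each an object of numbers: "ax", "ay", "az": the turn, a rotation vector about the tool's x, y, z in rad; "tx", "ty", "tz": the shift along the tool's x, y, z in mm; "gripper": the opening, from 0 (shut) to 1 (fully open). In form: [{"ax": .., "ay": .., "az": .., "tx": .., "ty": .., "tz": .., "gripper": ..}, ...]. A call has 1 to 10 rows; each row shifts and turns the commanded pose from where the row before left it, along the tool's axes as they then stand; what a row does not reach is not made up. A row lasts 1/10 s, in which the tool goes at most 50 mm and 8.59 degrees, less where a joint would pass 70% of its speed; a pose out of reach is approached as far as the arm can. A call with a gripper value outside its range is refused whole. The fingers move at their own pace and stop on an object; "newtons" is the grip in N (left out, the last holds). Time passes only in rows, so rows that do not move let the fingers close. It gives the time, the measured TCP pose, the force and the opening at its end, in the units of the state.
- get_obs(): the state, without advancing time (a new reading comes with each control period).
- capture(name): name is "scene" or "top" or "wrist"; returns a dict with "pixels" (384x512x3 uint8, red, green, blue), "camera_matrix" (3x3 intrinsics, pixels), "R" (3x3) and "t" (3): a world point X has camera coordinates R X + t. Camera axes: x right, y down, z forward; pixel columns grow to the right and rows downward; lengths in m; the calibration is good to about 2 mm. A picture is of the moment at which its call begins. There is no depth.
- hand_in(): hands the job in, once; it reports no verdict.
The state is a dict: "t": time; "joint_pos": joint angles; "qd": joint speeds; "tau": joint torques, N m; "position": TCP position; "tcp_rot": TCP orientation; "ft_force": force on the tool from outside, world axes, zero at the start; "torque": the same for the moment, N m; "width": finger opening in m.
Only numpy, scipy, OpenCV 4.12 (cv2) and the standard library are available. Lean on these libraries where they do the work, as an engineer would, in place of code of your own. Each camera call takes 0.05 s, during which the arm holds its last target. There are 200 camera calls.

TASK

Make up two kits from the loose stock: the blue tray gets the red mushroom button and the red-topped contact block, the yellow tray gets the green push button, the green-topped contact block and the amber lamp; round parts go in the round wells and blocks in the rectangular ones, each in the well marked with its own colour, upright and fully down. Complete the blue kit, which is wanted first, before you move any part for the yellow one. Set the parts down rather than dropping them, and leave the blue button and the black selector switch standing where they are.

Things in the scene. Friction and masses are not known exactly. Their poses are not given: they have to be found in the camera images.
- blue_tray: Blue kit tray, fixed, 180 (x) x 100 (y) mm, 16 mm high; two wells 10 mm deep (floors 6 mm above its underside) at y = 0. At x = -45 mm: round, 52 mm across, red floor, for the red mushroom. At x = +45 mm: rectangular, 64 (x) x 44 (y) mm, red floor, for the red-topped block. Origin: centre of underside. Left or right of the stock, yaw within 0.5 rad.
- yellow_tray: Yellow kit tray, fixed, 240 (x) x 100 (y) x 16 mm; wells 10 mm deep (floors 6 mm above its underside) at y = 0. x = -75 mm: round, 52 mm, green floor, for the green button. x = 0: rectangular, 64 (x) x 44 (y) mm, green floor, for the green-topped block. x = +75 mm: round, 52 mm, amber floor, for the lamp. Origin: centre of underside. On the other side from the blue tray, yaw within 0.5 rad.
- red_mushroom: Emergency-stop button with a red mushroom head: head 40 mm across from 36 to 46 mm above the underside (grip it there), 54 mm high in all. It stands on a black mounting collar 34 mm across and 20 mm high, above it a 22 mm aluminium barrel. Origin: centre of the underside, z up; loose, 0.05 to 0.11 kg.
- red_block: Contact block: grey box 48 mm long (own x), 28 mm wide (own y, grip it across this) and 40 mm high, its uppermost 6 mm all red, with two brass screws and a white plunger mark on top. Origin: centre of the underside, z up; loose, 0.06 to 0.13 kg. At the start it stands upright, its long side may point any way.
- green_button: Push button, 50 mm high in all: aluminium bezel 35 mm across from 30 to 44 mm above the underside (grip it there), with a flat green cap 27 mm across. It stands on a black mounting collar 34 mm across and 20 mm high, above it a 22 mm aluminium barrel. Origin: centre of the underside, z up; loose, 0.05 to 0.11 kg.
- green_block: Contact block: grey box 48 mm long (own x), 28 mm wide (own y, grip it across this) and 40 mm high, its uppermost 6 mm all green, with two brass screws and a white plunger mark on top. Origin: centre of the underside, z up; loose, 0.06 to 0.13 kg. At the start it stands upright, its long side may point any way.
- amber_lamp: Pilot lamp, 56 mm high in all: aluminium bezel 35 mm across from 30 to 44 mm above the underside (grip it there), with a domed amber lens 30 mm across. It stands on a black mounting collar 34 mm across and 20 mm high, above it a 22 mm aluminium barrel. Origin: centre of the underside, z up; loose, 0.05 to 0.11 kg.
- blue_button: Push button like the green one, but with a blue cap; not wanted, stays where it stands. It stands on a black mounting collar 34 mm across and 20 mm high, above it a 22 mm aluminium barrel. Origin: centre of the underside, z up; loose, 0.05 to 0.11 kg.
- black_selector: Selector switch, 56 mm high in all: aluminium bezel 35 mm across from 30 to 44 mm above the underside (grip it there), with a black bar-shaped handle with a white mark; not wanted, stays. It stands on a black mounting collar 34 mm across and 20 mm high, above it a 22 mm aluminium barrel. Origin: centre of the underside, z up; loose, 0.05 to 0.11 kg.
Things that resemble listed ones, but are neither listed nor needed, are in the scene too. Of the things that look like the blue_tray, take the one that is farthest from the robot's base at the start. What is shaped like the green_button but purple is not meant.

How it is judged:
By the outcome, as a careful person would: the job done as asked, in the order asked, and still so for the second after the job is handed in, with the robot touching nothing.
It also fails if it takes over 112 s, if anything falls off the work surface, if the arm or the gripper's body presses on something with over 40 N, if the wrist force passes 120 N, or if a joint passes its speed limit or range.

## Working session

There is one attempt and no reset: what is moved stays moved. The work goes in short steps, Python scripts to look and compute and a tool call to move; the robot and the scene stay as the last step left them, time stands still between calls to the robot, and variables do not carry over. Pictures are saved under pics/ and viewed, on a budget of 14 in all, crops included, one or two more only if the job needs it, and the job is handed in when it is done.

Besides the shell and the picture viewer there is one more tool, called after "Emit:" as name([rows], argument=value, ...), one row to a line, values as JSON. jog_arm: Moves the arm, as the interface text tells. Its arguments: {"type":"object","properties":{"increments":{"type":"array"},"newtons":{"type":"number"}},"required":["increments"]}

```bash
mkdir -p pics; ls; python3 - <<'E'
from station import *
import cv2
for n in("top","scene"):
    c=capture(n); im=c["pixels"][:,:,::-1]; cv2.imwrite(f"pics/{n}0_raw.png",im)
    cv2.imwrite(f"pics/{n}0.png",cv2.resize(im,(800,600),interpolation=cv2.INTER_CUBIC))
    print(n,c["camera_matrix"].tolist(),c["R"].round(4).tolist(),c["t"].round(4).tolist())
print(get_obs())
E
```

```text
pics
top [[396.3784862615445, 0.0, 261.4833275706747], [0.0, 396.3784862615445, 193.67980956540762], [0.0, 0.0, 1.0]] [[-0.0059, -1.0, 0.0049], [-0.9992, 0.0057, -0.0392], [0.0391, -0.0051, -0.9992]] [-0.0078, 0.4413, 0.9564]
scene [[412.80426151581173, 0.0, 248.518337284082], [0.0, 412.80426151581173, 197.02932200984034], [0.0, 0.0, 1.0]] [[0.0393, 0.9992, 0.0086], [0.7653, -0.0246, -0.6432], [-0.6425, 0.0318, -0.7657]] [-0.0303, -0.3347, 1.3311]
{'t': 0.1, 'joint_pos': array([ 1.07899940e+00,  2.87105876e-01,  1.57804299e+00,  2.55089486e-05,
        1.27860780e+00, -1.49971764e-01]), 'qd': array([ 0.00013975, -0.00230004, -0.0033384 ,  0.00030324, -0.00207216,
       -0.00176642]), 'tau': array([ 3.85202393e-04, -4.07295227e+01, -2.93702960e+01, -1.67160797e-04,
        3.36100740e-03,  1.32945354e-05]), 'position': array([0.22592684, 0.63543126, 0.23005959]), 'tcp_rot': array([ 1.70085236e-01,  9.85428760e-01, -1.02292907e-03, -3.52858774e-04]), 'ft_force': array([ 0.91886076, -0.37821513,  0.63172547]), 'torque': array([-0.01641148, -0.01419282,  0.0188394 ]), 'width': 0.08543912983791843}
```

View pics/top0.png

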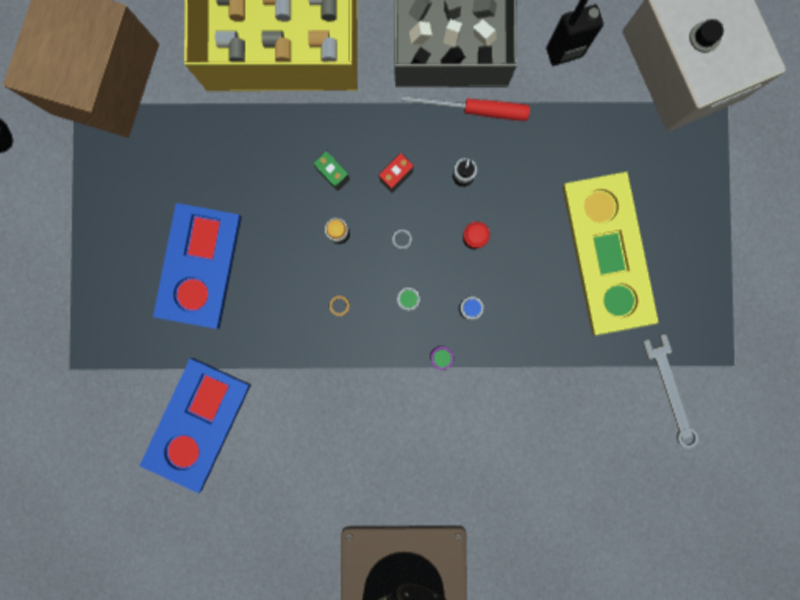

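View pics/scene0.png

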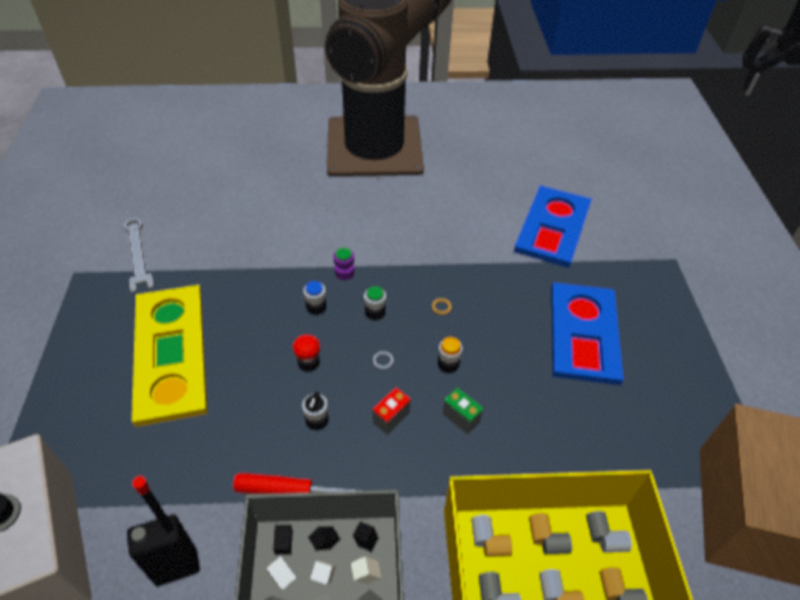

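Top view (800 px scale):
- **Blue trays:** there are two, at (197,265) and (195,425). The base is at the bottom, so the upper one is farther from it and is the one meant.
- **Green caps:** (408,299) has an aluminium bezel and fits the description. (442,357) is purple and isn't meant.
- **Other wanted parts:** red mushroom (477,235), red block (396,171), green block (331,169), lamp (337,230). The yellow tray is at (611,253).

Next I'll measure these and confirm with an enlarged crop.

```bash
cat > h.py <<'E'
from station import *
import numpy as np, cv2
def ray(c,uv,z):
    R,t=np.array(c["R"]),np.array(c["t"]); o=-R.T@t
    d=R.T@np.linalg.inv(c["camera_matrix"])@np.array([uv[0],uv[1],1.]); return o+d*(z-o[2])/d[2]
HS={"red":[(0,8),(172,180)],"green":[(48,80)],"blue":[(105,125)],"amber":[(12,23)],"yellow":[(25,35)]}
def mask(c,col):
    h=cv2.cvtColor(c["pixels"],cv2.COLOR_RGB2HSV); m=0
    for a,b in HS[col]: m=m|cv2.inRange(h,(a,110,70),(b,255,255))
    return m
def blobs(c,col,amin=25,amax=1e9):
    cs,_=cv2.findContours(mask(c,col),cv2.RETR_EXTERNAL,cv2.CHAIN_APPROX_NONE); r=[]
    for k in cs:
        M=cv2.moments(k)
        if amin<M["m00"]<amax: r.append((M["m00"],np.array([M["m10"],M["m01"]])/M["m00"],k))
    return r
def yaw(c,k,z):  # direction of long side of min rectangle on plane z
    w=np.array([ray(c,p[0],z)[:2] for p in k],np.float32)*1000
    b=cv2.boxPoints(cv2.minAreaRect(w)); e=[b[1]-b[0],b[2]-b[1]]; e.sort(key=np.linalg.norm)
    a=np.arctan2(e[1][1],e[1][0]); return b.mean(0), (a+np.pi/2)%np.pi-np.pi/2,[np.linalg.norm(x).round(1) for x in e]
def go(x,y,zz,yawx=None):  # mm; tool-axis deltas
    o=get_obs(); from scipy.spatial.transform import Rotation as Q
    R=Q.from_quat(o["tcp_rot"]).as_matrix(); d=np.array([x,y,zz])-1000*np.array(o["position"])
    cy=np.arctan2(R[1,0],R[0,0]); s="" if yawx is None else "az %.3f (before shift: tx,ty are in present axes)"%(-((yawx-cy+np.pi/2)%np.pi-np.pi/2))
    print("tool d",(R.T@d).round(1),"yaw",cy.round(3),"pos",(1000*np.array(o["position"])).round(1),s,"w",round(o["width"]*1000,1),"F",np.array(o["ft_force"]).round(1),"t",round(o["t"],1))
E
python3 - <<'E'
from h import *
Z={"red":[40],"green":[50],"blue":[8],"amber":[50],"yellow":[8]}
for n in("top","scene"):
    c=capture(n)
    for col in HS:
        z={"red":.037,"green":.037,"blue":.008,"amber":.05,"yellow":.008}[col]
        for a,p,k in blobs(c,col):
            w=ray(c,p,z)*1000
            if 300<w[0]<800 and abs(w[1])<450:
                b,y,e=yaw(c,k,z); print(n,col,int(a),p.round(1),"c",w[:2].round(1),"rect",b.round(1),"yaw",round(y,3),e)
    if n=="top":
        im=c["pixels"][:,:,::-1]
        A=cv2.resize(im[90:245,190:330],(560,600),interpolation=cv2.INTER_CUBIC); B=cv2.resize(im[120:320,85:165],(240,600),interpolation=cv2.INTER_CUBIC)
        cv2.imwrite("pics/cand.png",np.hstack([A,B]))
E
```

```text
top red 256 [122.8 188. ] c [455.3 316.9] rect [455.4 316.5] yaw 0.007 [np.float32(42.4), np.float32(42.7)]
top red 205 [304.6 150. ] c [ 543.4 -113.2] rect [ 543.3 -114.2] yaw -0.005 [np.float32(38.1), np.float32(38.2)]
top red 334 [130. 152.] c [540.8 300.8] rect [540.8 300.6] yaw -0.189 [np.float32(37.2), np.float32(56.3)]
top red 223 [253.1 109. ] c [642.2   8.6] rect [642.7   8.2] yaw -0.786 [np.float32(27.1), np.float32(49.2)]
top red 378 [318.1  69.6] c [ 736.5 -147.6] rect [ 736.6 -146.8] yaw 1.448 [np.float32(26.1), np.float32(98.6)]
top green 68 [282.5 229. ] c [356.5 -59.3] rect [356.6 -59.3] yaw -0.794 [np.float32(21.6), np.float32(21.7)]
top green 65 [261.2 190.7] c [447.1  -9.5] rect [447.2  -9.4] yaw 0.458 [np.float32(22.2), np.float32(22.2)]
top green 258 [395.8 192. ] c [ 442.2 -328.2] rect [ 442.3 -328.7] yaw 1.565 [np.float32(42.7), np.float32(42.8)]
top green 336 [389.6 161.9] c [ 513.8 -314.8] rect [ 513.8 -314.9] yaw 0.18 [np.float32(37.4), np.float32(55.9)]
top green 220 [211.1 107.7] c [645.6 108.6] rect [645.6 108.2] yaw 0.777 [np.float32(28.7), np.float32(47
[... 1907 characters left out ...]
at32(23.6)]
scene blue 2688 [374.6 213.4] c [506.5 319. ] rect [498.5 320.2] yaw -0.19 [np.float32(107.9), np.float32(199.2)]
scene blue 72 [200.5 183.3] c [ 394.3 -109.6] rect [ 394.6 -109.7] yaw 0.028 [np.float32(23.4), np.float32(32.0)]
scene amber 209 [108.2 250. ] c [ 618.4 -295.8] rect [ 618.2 -295.2] yaw 1.537 [np.float32(35.4), np.float32(40.6)]
scene amber 102 [288.2 220.6] c [552.8  98.7] rect [552.9  98.6] yaw -0.441 [np.float32(26.9), np.float32(32.2)]
scene amber 82 [282.3 195.6] c [477.8  92. ] rect [477.5  92.6] yaw -0.084 [np.float32(26.4), np.float32(28.8)]
scene yellow 3608 [107.4 226.6] c [ 525.1 -324.8] rect [ 512.9 -326.4] yaw 0.185 [np.float32(104.7), np.float32(250.4)]
```

View pics/cand.png

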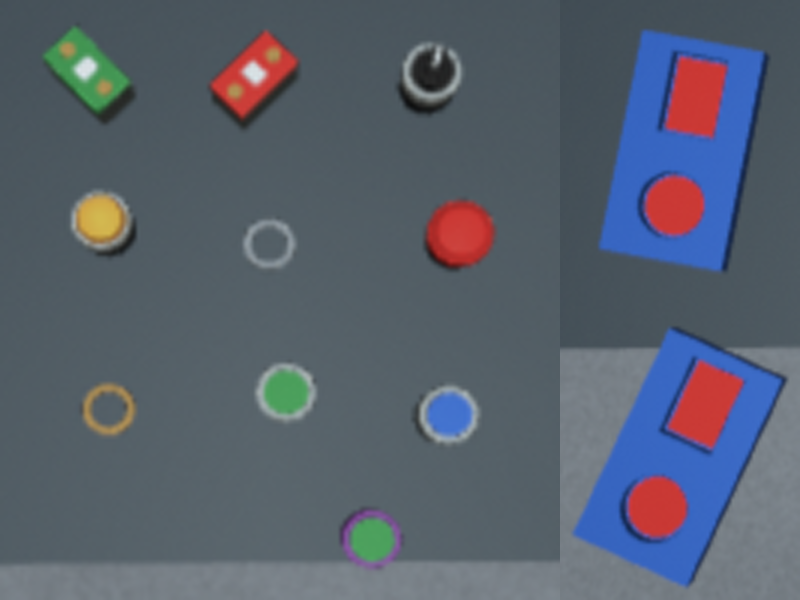

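The crop confirms both choices. The upper blue tray is the farther one, and the true green button has a grey bezel at crop (285,392), while the purple-bezelled one is at (371,538). Positions from the two views agree within about 3 mm, and the sizes match. I'll start with the red block: (642,8), yaw -0.79.

Emit:
jog_arm([
  {"tx": -33.5, "ty": -25, "tz": 5, "gripper": 0.75},
  {"tx": -33.5, "ty": -25, "tz": 5},
  {"tx": -33.5, "ty": -25, "tz": 5},
  {"tx": -33.5, "ty": -25, "tz": 5},
  {"tx": -33.5, "ty": -25, "tz": 5},
  {"tx": -33.5, "ty": -25, "tz": 5},
  {"tx": -33.5, "ty": -25, "tz": 5},
  {"tx": -33.5, "ty": -25, "tz": 5},
  {"tx": -33.5, "ty": -25, "tz": 5},
  {"tx": -33.5, "ty": -25, "tz": 5},
], newtons=40)

```text
validation failed for argument at $.in...
```

Emit:
jog_arm([
  {"tx": -33.5, "ty": -25, "tz": 5},
  {"tx": -33.5, "ty": -25, "tz": 5},
  {"tx": -33.5, "ty": -25, "tz": 5},
  {"tx": -33.5, "ty": -25, "tz": 5},
  {"tx": -33.5, "ty": -25, "tz": 5},
  {"tx": -33.5, "ty": -25, "tz": 5},
  {"tx": -33.5, "ty": -25, "tz": 5},
  {"tx": -33.5, "ty": -25, "tz": 5},
  {},
  {},
])

```text
validation failed for argument at $.in...
```

```bash
python3 -c "
from h import *
go(642.4,8.4,130,2.35)
c=capture('wrist');cv2.imwrite('pics/w1.png',c['pixels'][:,:,::-1])
for a,p,k in blobs(c,'red',200): print(a,p,ray(c,p,.04).round(4),yaw(c,k,.04))"
```

```text
tool d [-602.6 -451.2  101. ] yaw 2.8 pos [226.  635.6 230.4] az 0.450 (before shift: tx,ty are in present axes) w 85.2 F [0.2 0.9 0.4] t 0.2
588.0 [ 36.29875283 290.52295918] [0.2772 0.3365 0.04  ] (array([281.16437, 333.52844], dtype=float32), np.float32(-0.43552327), [np.float32(31.8), np.float32(44.1)])
819.5 [ 28.92637787 234.        ] [0.2089 0.3669 0.04  ] (array([209.3669 , 366.46497], dtype=float32), np.float32(0.29816437), [np.float32(36.6), np.float32(41.8)])
```

View pics/w1.png

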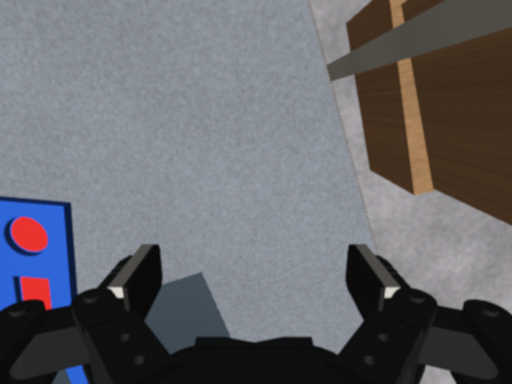

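The wrist view shows only the start pose: the decoy tray at (30,235) and the open fingers. The moves were refused. The rows may need every key, so I'll retry with all of them.

Emit:
jog_arm([
  {"ax": 0, "ay": 0, "az": 0, "tx": -33.5, "ty": -25, "tz": 5, "gripper": 0.75},
  {"ax": 0, "ay": 0, "az": 0, "tx": -33.5, "ty": -25, "tz": 5, "gripper": 0.75},
  {"ax": 0, "ay": 0, "az": 0, "tx": -33.5, "ty": -25, "tz": 5, "gripper": 0.75},
  {"ax": 0, "ay": 0, "az": 0, "tx": -33.5, "ty": -25, "tz": 5, "gripper": 0.75},
  {"ax": 0, "ay": 0, "az": 0, "tx": -33.5, "ty": -25, "tz": 5, "gripper": 0.75},
  {"ax": 0, "ay": 0, "az": 0, "tx": -33.5, "ty": -25, "tz": 5, "gripper": 0.75},
  {"ax": 0, "ay": 0, "az": 0, "tx": -33.5, "ty": -25, "tz": 5, "gripper": 0.75},
  {"ax": 0, "ay": 0, "az": 0, "tx": -33.5, "ty": -25, "tz": 5, "gripper": 0.75},
  {"ax": 0, "ay": 0, "az": 0, "tx": -33.5, "ty": -25, "tz": 5, "gripper": 0.75},
  {"ax": 0, "ay": 0, "az": 0, "tx": -33.5, "ty": -25, "tz": 5, "gripper": 0.75},
], newtons=40)

```text
t: 1.25
position: [0.4587, 0.2866, 0.1813]
tcp_rot: [0.17, 0.985, 0.0, 0.0]
ft_force: [0.3, -0.1, -0.4]
width: 0.064
```

Emit:
jog_arm([
  {"ax": 0, "ay": 0, "az": 0, "tx": -33.5, "ty": -25, "tz": 5, "gripper": 0.75},
  {"ax": 0, "ay": 0, "az": 0, "tx": -33.5, "ty": -25, "tz": 5, "gripper": 0.75},
  {"ax": 0, "ay": 0, "az": 0, "tx": -33.5, "ty": -25, "tz": 5, "gripper": 0.75},
  {"ax": 0, "ay": 0, "az": 0, "tx": -33.5, "ty": -25, "tz": 5, "gripper": 0.75},
  {"ax": 0, "ay": 0, "az": 0, "tx": -33.5, "ty": -25, "tz": 5, "gripper": 0.75},
  {"ax": 0, "ay": 0, "az": 0, "tx": -33.5, "ty": -25, "tz": 5, "gripper": 0.75},
  {"ax": 0, "ay": 0, "az": 0, "tx": -33.5, "ty": -25, "tz": 5, "gripper": 0.75},
  {"ax": 0, "ay": 0, "az": 0, "tx": -33.5, "ty": -25, "tz": 5, "gripper": 0.75},
  {"ax": 0, "ay": 0, "az": 0.15, "tx": 0, "ty": 0, "tz": 0, "gripper": 0.75},
  {"ax": 0, "ay": 0, "az": 0.15, "tx": 0, "ty": 0, "tz": 0, "gripper": 0.75},
])

```text
t: 2.25
position: [0.6439, 0.0082, 0.1407]
tcp_rot: [0.32, 0.948, -0.0, -0.0]
ft_force: [-0.2, 0.4, -0.0]
width: 0.064
```

Emit:
jog_arm([
  {"ax": 0, "ay": 0, "az": 0.14, "tx": 0, "ty": 0, "tz": 0, "gripper": 0.75},
  {"ax": 0, "ay": 0, "az": 0, "tx": 0, "ty": 0, "tz": 0, "gripper": 0.75},
  {"ax": 0, "ay": 0, "az": 0, "tx": 0, "ty": 0, "tz": 0, "gripper": 0.75},
])

```text
t: 2.55
position: [0.6434, 0.0099, 0.1413]
tcp_rot: [0.38, 0.925, -0.0, -0.0]
ft_force: [0.2, -1.0, 0.7]
width: 0.0643
```

```bash
python3 -c "
from h import *
go(642.4,8.4,130,2.35)
c=capture('wrist');cv2.imwrite('pics/w2.png',c['pixels'][:,:,::-1])
for a,p,k in blobs(c,'red',200): print(a,p,ray(c,p,.04).round(4),yaw(c,k,.04))"
```

```text
tool d [-0.3 -1.8 11.3] yaw 2.363 pos [643.4   9.9 141.3] az 0.013 (before shift: tx,ty are in present axes) w 64.3 F [ 0.2 -1.   0.7] t 2.5
431.5 [240.07338741 332.45770568] [ 0.7303 -0.0927  0.04  ] (array([727.1151 , -91.26901], dtype=float32), np.float32(0.5551945), [np.float32(23.7), np.float32(34.4)])
2046.5 [ 60.55941038 209.90528545] [ 0.5415 -0.1124  0.04  ] (array([ 541.5894  , -112.232216], dtype=float32), np.float32(1.4324132), [np.float32(40.4), np.float32(46.2)])
1937.0 [251.00946481 191.45998967] [0.6406 0.0105 0.04  ] (array([641.1545  ,  10.116304], dtype=float32), np.float32(-0.784457), [np.float32(28.3), np.float32(48.2)])
```

View pics/w2.png

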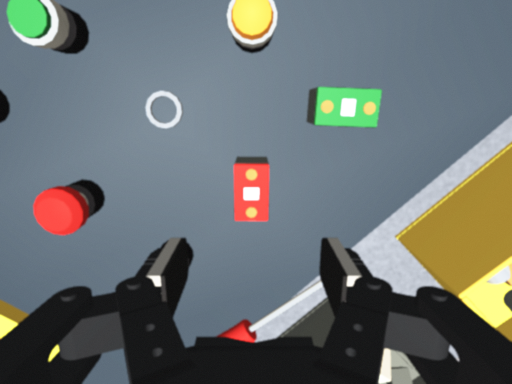

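The wrist view shows the red block at (251,191), upright and centred between the fingers. Measured (641,10), within 2 mm of the top view. Descending.

Emit:
jog_arm([
  {"ax": 0, "ay": 0, "az": 0, "tx": 1, "ty": 0, "tz": 35, "gripper": 0.75},
  {"ax": 0, "ay": 0, "az": 0, "tx": 0, "ty": 0, "tz": 35, "gripper": 0.75},
  {"ax": 0, "ay": 0, "az": 0, "tx": 0, "ty": 0, "tz": 35, "gripper": 0.75},
  {"ax": 0, "ay": 0, "az": 0, "tx": 0, "ty": 0, "tz": 23, "gripper": 0.75},
  {"ax": 0, "ay": 0, "az": 0, "tx": 0, "ty": 0, "tz": 0, "gripper": 0.75},
  {"ax": 0, "ay": 0, "az": 0, "tx": 0, "ty": 0, "tz": 0, "gripper": 0.2},
  {"ax": 0, "ay": 0, "az": 0, "tx": 0, "ty": 0, "tz": 0, "gripper": 0.2},
  {"ax": 0, "ay": 0, "az": 0, "tx": 0, "ty": 0, "tz": 0, "gripper": 0.2},
  {"ax": 0, "ay": 0, "az": 0, "tx": 0, "ty": 0, "tz": 0, "gripper": 0.2},
  {"ax": 0, "ay": 0, "az": 0, "tx": 0, "ty": 0, "tz": 0, "gripper": 0.2},
], newtons=40)

```text
t: 3.6
position: [0.6447, 0.0103, 0.016]
tcp_rot: [0.381, 0.925, 0.001, 0.002]
ft_force: [-0.3, -0.2, 6.5]
width: 0.0272
```

Emit:
jog_arm([
  {"ax": 0, "ay": 0, "az": 0, "tx": 0, "ty": 0, "tz": -20, "gripper": 0.2},
  {"ax": 0, "ay": 0, "az": 0, "tx": 0, "ty": 0, "tz": -30, "gripper": 0.2},
  {"ax": 0, "ay": 0, "az": -0.12, "tx": 0, "ty": 0, "tz": -30, "gripper": 0.2},
  {"ax": 0, "ay": 0, "az": -0.12, "tx": 0, "ty": 0, "tz": -20, "gripper": 0.2},
  {"ax": 0, "ay": 0, "az": -0.12, "tx": 0, "ty": 0, "tz": 0, "gripper": 0.2},
  {"ax": 0, "ay": 0, "az": -0.12, "tx": 0, "ty": 0, "tz": 0, "gripper": 0.2},
  {"ax": 0, "ay": 0, "az": -0.11, "tx": 0, "ty": 0, "tz": 0, "gripper": 0.2},
  {"ax": 0, "ay": 0, "az": 0, "tx": 0, "ty": 0, "tz": 0, "gripper": 0.2},
  {"ax": 0, "ay": 0, "az": 0, "tx": 0, "ty": 0, "tz": 0, "gripper": 0.2},
])

```text
t: 4.5
position: [0.6425, 0.0106, 0.1131]
tcp_rot: [0.097, 0.995, 0.0, -0.0]
ft_force: [0.2, -0.2, -0.9]
width: 0.0269
```

```bash
python3 -c "
from h import *
go(546,311.4,60,2.955)"
```

```text
tool d [152.6 276.5  53.2] yaw 2.947 pos [642.5  10.6 113.1] az -0.008 (before shift: tx,ty are in present axes) w 26.9 F [ 0.2 -0.2 -0.9] t 4.5
```

Emit:
jog_arm([
  {"ax": 0, "ay": 0, "az": 0, "tx": 10, "ty": 18, "tz": 0, "gripper": 0.2},
  {"ax": 0, "ay": 0, "az": 0, "tx": 20, "ty": 37, "tz": 0, "gripper": 0.2},
  {"ax": 0, "ay": 0, "az": 0, "tx": 20, "ty": 37, "tz": 0, "gripper": 0.2},
  {"ax": 0, "ay": 0, "az": 0, "tx": 20, "ty": 37, "tz": 0, "gripper": 0.2},
  {"ax": 0, "ay": 0, "az": 0, "tx": 20, "ty": 37, "tz": 0, "gripper": 0.2},
  {"ax": 0, "ay": 0, "az": 0, "tx": 20, "ty": 37, "tz": 0, "gripper": 0.2},
  {"ax": 0, "ay": 0, "az": 0, "tx": 20, "ty": 37, "tz": 0, "gripper": 0.2},
  {"ax": 0, "ay": 0, "az": -0.008, "tx": 22.6, "ty": 36.5, "tz": 0, "gripper": 0.2},
  {"ax": 0, "ay": 0, "az": 0, "tx": 0, "ty": 0, "tz": 20, "gripper": 0.2},
  {"ax": 0, "ay": 0, "az": 0, "tx": 0, "ty": 0, "tz": 20, "gripper": 0.2},
])

```text
t: 5.5
position: [0.5447, 0.3139, 0.0738]
tcp_rot: [0.091, 0.996, 0.001, 0.001]
ft_force: [-0.5, 0.0, -1.3]
width: 0.0274
```

```bash
python3 -c "
from h import *
go(546,311.4,22,2.955)
a=capture('wrist')['pixels'];b=capture('top')['pixels'][110:230,80:240]
cv2.imwrite('pics/p1.png',np.hstack([a[:,:,::-1][:,:400],cv2.resize(b[:,:,::-1][:,:125],(400,384))]))"
```

```text
tool d [-1.7 -2.3 51.8] yaw 2.96 pos [544.7 313.9  73.8] az 0.005 (before shift: tx,ty are in present axes) w 27.4 F [-0.5  0.  -1.3] t 5.5
```

View pics/p1.png

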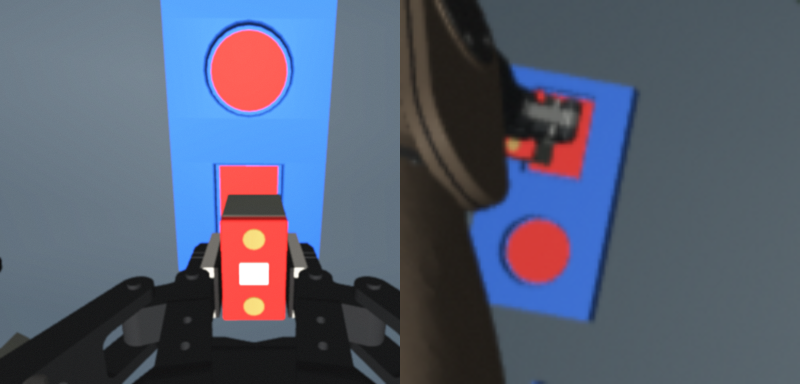

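The block sits centred over its well: block at (254,270), well at (249,195). Lowering with a small trim.

Emit:
jog_arm([
  {"ax": 0, "ay": 0, "az": 0, "tx": -3, "ty": -2, "tz": 10, "gripper": 0.2},
  {"ax": 0, "ay": 0, "az": 0, "tx": 0, "ty": 0, "tz": 15, "gripper": 0.2},
  {"ax": 0, "ay": 0, "az": 0, "tx": 0, "ty": 0, "tz": 13, "gripper": 0.2},
  {"ax": 0, "ay": 0, "az": 0, "tx": 0, "ty": 0, "tz": 7, "gripper": 0.2},
  {"ax": 0, "ay": 0, "az": 0, "tx": 0, "ty": 0, "tz": 0, "gripper": 0.2},
  {"ax": 0, "ay": 0, "az": 0, "tx": 0, "ty": 0, "tz": 0, "gripper": 0.2},
])

```text
t: 6.2
position: [0.5484, 0.3085, 0.0282]
tcp_rot: [0.092, 0.996, -0.0, -0.0]
ft_force: [0.1, 0.4, -1.0]
width: 0.0274
```

Emit:
jog_arm([
  {"ax": 0, "ay": 0, "az": 0, "tx": 0, "ty": 2, "tz": 0, "gripper": 0.2},
  {"ax": 0, "ay": 0, "az": 0, "tx": 0, "ty": 0, "tz": 2, "gripper": 0.2},
  {"ax": 0, "ay": 0, "az": 0, "tx": 0, "ty": 0, "tz": 2, "gripper": 0.2},
  {"ax": 0, "ay": 0, "az": 0, "tx": 0, "ty": 0, "tz": 1.5, "gripper": 0.2},
  {"ax": 0, "ay": 0, "az": 0, "tx": 0, "ty": 0, "tz": 0, "gripper": 0.2},
  {"ax": 0, "ay": 0, "az": 0, "tx": 0, "ty": 0, "tz": 0, "gripper": 0.2},
])

```text
t: 6.8
position: [0.5486, 0.3105, 0.0227]
tcp_rot: [0.092, 0.996, -0.0, -0.0]
ft_force: [0.6, 0.5, -0.8]
width: 0.0271
```

Emit:
jog_arm([
  {"ax": 0, "ay": 0, "az": 0, "tx": 0, "ty": 0, "tz": 1, "gripper": 0.2},
  {"ax": 0, "ay": 0, "az": 0, "tx": 0, "ty": 0, "tz": 1, "gripper": 0.2},
  {"ax": 0, "ay": 0, "az": 0, "tx": 0, "ty": 0, "tz": 0, "gripper": 0.2},
  {"ax": 0, "ay": 0, "az": 0, "tx": 0, "ty": 0, "tz": 0, "gripper": 0.2},
])

```text
t: 7.2
position: [0.5488, 0.3106, 0.022]
tcp_rot: [0.092, 0.996, -0.0, -0.0]
ft_force: [-3.4, -0.7, 4.3]
width: 0.0277
```

It touched down at z 22, as expected. Releasing and rising.

Emit:
jog_arm([
  {"ax": 0, "ay": 0, "az": 0, "tx": 0, "ty": 0, "tz": 0, "gripper": 0.5},
  {"ax": 0, "ay": 0, "az": 0, "tx": 0, "ty": 0, "tz": 0, "gripper": 0.6},
  {"ax": 0, "ay": 0, "az": 0, "tx": 0, "ty": 0, "tz": 0, "gripper": 0.6},
  {"ax": 0, "ay": 0, "az": 0, "tx": 0, "ty": 0, "tz": -20, "gripper": 0.6},
  {"ax": 0, "ay": 0, "az": 0, "tx": 0, "ty": 0, "tz": -40, "gripper": 0.7},
  {"ax": 0, "ay": 0, "az": 0, "tx": 0, "ty": 0, "tz": -40, "gripper": 0.7},
  {"ax": 0, "ay": 0, "az": 0, "tx": 0, "ty": 0, "tz": 0, "gripper": 0.7},
  {"ax": 0, "ay": 0, "az": 0, "tx": 0, "ty": 0, "tz": 0, "gripper": 0.75},
])

```text
t: 8.0
position: [0.5495, 0.3109, 0.1223]
tcp_rot: [0.092, 0.996, 0.001, 0.001]
ft_force: [-0.2, -0.4, -0.7]
width: 0.0641
```

```bash
python3 -c "
from h import *
go(543,-112.5,120)
c=capture('wrist');cv2.imwrite('pics/w3.png',c['pixels'][:,:,::-1])
for a,p,k in blobs(c,'red',200): print(a,p,ray(c,p,.046).round(4),yaw(c,k,.046))"
```

```text
tool d [ -71.  -417.4    1.8] yaw 2.958 pos [549.5 310.9 122.3]  w 64.1 F [-0.2 -0.4 -0.7] t 8.0
3399.0 [251.67529666 187.43787388] [0.5378 0.3126 0.046 ] (array([540.02405, 312.00674], dtype=float32), np.float32(-0.18458104), [np.float32(32.5), np.float32(60.3)])
2942.0 [251.76042375  69.33038749] [0.4593 0.3274 0.046 ] (array([459.8297 , 327.11313], dtype=float32), np.float32(1.3872637), [np.float32(38.5), np.float32(38.7)])
```

View pics/w3.png

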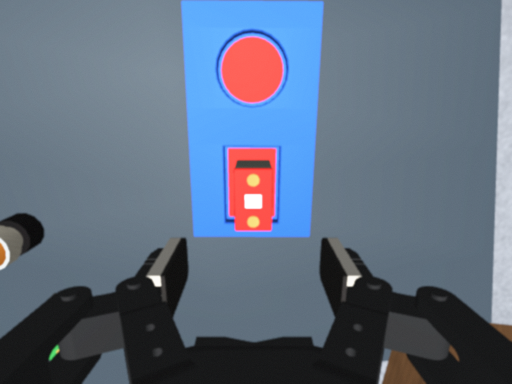

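The red block is seated in its well: block at (253,195), well at (252,185). Now the mushroom.

Emit:
jog_arm([
  {"ax": 0, "ay": 0, "az": 0, "tx": -4, "ty": -22, "tz": 0, "gripper": 0.75},
  {"ax": 0, "ay": 0, "az": 0, "tx": -8, "ty": -46, "tz": 0, "gripper": 0.75},
  {"ax": 0, "ay": 0, "az": 0, "tx": -8, "ty": -46, "tz": 0, "gripper": 0.75},
  {"ax": 0, "ay": 0, "az": 0, "tx": -8, "ty": -46, "tz": 0, "gripper": 0.75},
  {"ax": 0, "ay": 0, "az": 0, "tx": -8, "ty": -46, "tz": 0, "gripper": 0.75},
  {"ax": 0, "ay": 0, "az": 0, "tx": -8, "ty": -46, "tz": 0, "gripper": 0.75},
  {"ax": 0, "ay": 0, "az": 0, "tx": -8, "ty": -46, "tz": 0, "gripper": 0.75},
  {"ax": 0, "ay": 0, "az": 0, "tx": -8, "ty": -46, "tz": 0, "gripper": 0.75},
  {"ax": 0, "ay": 0, "az": 0, "tx": -8, "ty": -46, "tz": 0, "gripper": 0.75},
  {"ax": 0, "ay": 0, "az": 0, "tx": -3, "ty": -27, "tz": 0, "gripper": 0.75},
])

```text
t: 9.05
position: [0.5408, -0.1151, 0.1186]
tcp_rot: [0.093, 0.996, 0.0, -0.002]
ft_force: [-0.3, 0.4, -0.1]
width: 0.0641
```

Emit:
jog_arm([
  {"ax": 0, "ay": 0, "az": 0, "tx": 0, "ty": 0, "tz": 0, "gripper": 0.75},
  {"ax": 0, "ay": 0, "az": 0, "tx": 0, "ty": 0, "tz": 0, "gripper": 0.75},
])

```text
t: 9.25
position: [0.541, -0.1123, 0.1189]
tcp_rot: [0.093, 0.996, 0.001, -0.002]
ft_force: [-0.2, -0.4, -0.1]
width: 0.0642
```

```bash
python3 -c "
from h import *
go(543,-112.5,18)
c=capture('wrist')
for a,p,k in blobs(c,'red',400): print(a,p,ray(c,p,.046).round(4),yaw(c,k,.046))"
```

```text
tool d [ -2.4   0.  100.9] yaw 2.956 pos [ 541.  -112.3  118.9]  w 64.2 F [-0.2 -0.4 -0.1] t 9.2
2286.0 [253.3503937  204.23848061] [ 0.5405 -0.1115  0.046 ] (array([ 540.8027 , -111.69942], dtype=float32), np.float32(-0.18582559), [np.float32(39.3), np.float32(41.1)])
```

Emit:
jog_arm([
  {"ax": 0, "ay": 0, "az": 0, "tx": -1, "ty": 0, "tz": 30, "gripper": 0.75},
  {"ax": 0, "ay": 0, "az": 0, "tx": 0, "ty": 0, "tz": 35, "gripper": 0.75},
  {"ax": 0, "ay": 0, "az": 0, "tx": 0, "ty": 0, "tz": 25, "gripper": 0.75},
  {"ax": 0, "ay": 0, "az": 0, "tx": 0, "ty": 0, "tz": 11, "gripper": 0.75},
  {"ax": 0, "ay": 0, "az": 0, "tx": 0, "ty": 0, "tz": 0, "gripper": 0.75},
  {"ax": 0, "ay": 0, "az": 0, "tx": 0, "ty": 0, "tz": 0, "gripper": 0.3},
  {"ax": 0, "ay": 0, "az": 0, "tx": 0, "ty": 0, "tz": 0, "gripper": 0.3},
  {"ax": 0, "ay": 0, "az": 0, "tx": 0, "ty": 0, "tz": 0, "gripper": 0.3},
  {"ax": 0, "ay": 0, "az": 0, "tx": 0, "ty": 0, "tz": 0, "gripper": 0.3},
])

```text
t: 10.2
position: [0.5447, -0.113, 0.0217]
tcp_rot: [0.092, 0.996, -0.0, 0.002]
ft_force: [0.3, 1.8, 4.5]
width: 0.0382
```

Emit:
jog_arm([
  {"ax": 0, "ay": 0, "az": 0, "tx": 0, "ty": 0, "tz": -20, "gripper": 0.3},
  {"ax": 0, "ay": 0, "az": 0, "tx": 0, "ty": 0, "tz": -40, "gripper": 0.3},
  {"ax": 0, "ay": 0, "az": 0, "tx": 0, "ty": 0, "tz": -40, "gripper": 0.3},
  {"ax": 0, "ay": 0, "az": 0, "tx": 0, "ty": 0, "tz": -20, "gripper": 0.3},
  {"ax": 0, "ay": 0, "az": 0, "tx": 0, "ty": 0, "tz": 0, "gripper": 0.3},
  {"ax": 0, "ay": 0, "az": 0, "tx": 0, "ty": 0, "tz": 0, "gripper": 0.3},
])

```text
t: 10.8
position: [0.5428, -0.1125, 0.1394]
tcp_rot: [0.092, 0.996, 0.0, -0.0]
ft_force: [0.1, 0.5, -1.0]
width: 0.0379
```

```bash
python3 -c "
from h import *
go(457.6,328.2,60)"
```

```text
tool d [164.3 417.7  79.4] yaw 2.958 pos [ 542.8 -112.5  139.4]  w 37.9 F [ 0.1  0.5 -1. ] t 10.8
```

Emit:
jog_arm([
  {"ax": 0, "ay": 0, "az": 0, "tx": 8, "ty": 20, "tz": 0, "gripper": 0.3},
  {"ax": 0, "ay": 0, "az": 0, "tx": 17, "ty": 44, "tz": 0, "gripper": 0.3},
  {"ax": 0, "ay": 0, "az": 0, "tx": 17, "ty": 44, "tz": 0, "gripper": 0.3},
  {"ax": 0, "ay": 0, "az": 0, "tx": 17, "ty": 44, "tz": 0, "gripper": 0.3},
  {"ax": 0, "ay": 0, "az": 0, "tx": 17, "ty": 44, "tz": 0, "gripper": 0.3},
  {"ax": 0, "ay": 0, "az": 0, "tx": 17, "ty": 44, "tz": 0, "gripper": 0.3},
  {"ax": 0, "ay": 0, "az": 0, "tx": 17, "ty": 44, "tz": 0, "gripper": 0.3},
  {"ax": 0, "ay": 0, "az": 0, "tx": 17, "ty": 44, "tz": 0, "gripper": 0.3},
  {"ax": 0, "ay": 0, "az": 0, "tx": 17, "ty": 44, "tz": 0, "gripper": 0.3},
  {"ax": 0, "ay": 0, "az": 0, "tx": 17, "ty": 44, "tz": 10, "gripper": 0.3},
])

```text
t: 11.8
position: [0.4598, 0.3274, 0.1283]
tcp_rot: [0.092, 0.996, -0.0, -0.001]
ft_force: [1.3, -0.1, 0.5]
width: 0.0384
```

Emit:
jog_arm([
  {"ax": 0, "ay": 0, "az": 0, "tx": 3, "ty": 2, "tz": 30, "gripper": 0.3},
  {"ax": 0, "ay": 0, "az": 0, "tx": 0, "ty": 0, "tz": 30, "gripper": 0.3},
  {"ax": 0, "ay": 0, "az": 0, "tx": 0, "ty": 0, "tz": 0, "gripper": 0.3},
  {"ax": 0, "ay": 0, "az": 0, "tx": 0, "ty": 0, "tz": 0, "gripper": 0.3},
])

```text
t: 12.2
position: [0.4569, 0.3275, 0.0677]
tcp_rot: [0.092, 0.996, -0.001, -0.002]
ft_force: [0.7, -0.2, -0.2]
width: 0.038
```

```bash
python3 -c "
from h import *
go(457.6,328.2,28)
c=capture('wrist');cv2.imwrite('pics/w4.png',c['pixels'][:,:,::-1])"
```

```text
tool d [-0.7  0.9 39.7] yaw 2.958 pos [456.9 327.5  67.7]  w 38.0 F [ 0.7 -0.2 -0.2] t 12.2
```

View pics/w4.png

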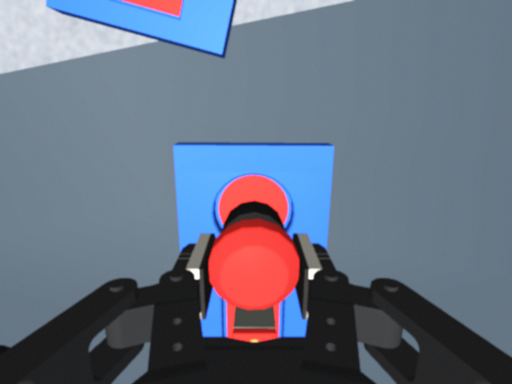

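The mushroom is held upright, centred over its round well at (253,200). Lowering.

Emit:
jog_arm([
  {"ax": 0, "ay": 0, "az": 0, "tx": 0, "ty": 0, "tz": 15, "gripper": 0.3},
  {"ax": 0, "ay": 0, "az": 0, "tx": 0, "ty": 0, "tz": 15, "gripper": 0.3},
  {"ax": 0, "ay": 0, "az": 0, "tx": 0, "ty": 0, "tz": 5, "gripper": 0.3},
  {"ax": 0, "ay": 0, "az": 0, "tx": 0, "ty": 0, "tz": 2, "gripper": 0.3},
  {"ax": 0, "ay": 0, "az": 0, "tx": 0, "ty": 0, "tz": 2, "gripper": 0.3},
  {"ax": 0, "ay": 0, "az": 0, "tx": 0, "ty": 0, "tz": 1.5, "gripper": 0.3},
  {"ax": 0, "ay": 0, "az": 0, "tx": 0, "ty": 0, "tz": 0, "gripper": 0.3},
  {"ax": 0, "ay": 0, "az": 0, "tx": 0, "ty": 0, "tz": 0, "gripper": 0.3},
])

```text
t: 13.05
position: [0.4586, 0.3285, 0.0297]
tcp_rot: [0.092, 0.996, 0.0, 0.0]
ft_force: [-0.1, 0.5, -0.5]
width: 0.0382
```

Emit:
jog_arm([
  {"ax": 0, "ay": 0, "az": 0, "tx": 0, "ty": 0, "tz": 1, "gripper": 0.3},
  {"ax": 0, "ay": 0, "az": 0, "tx": 0, "ty": 0, "tz": 1, "gripper": 0.3},
  {"ax": 0, "ay": 0, "az": 0, "tx": 0, "ty": 0, "tz": 1, "gripper": 0.3},
  {"ax": 0, "ay": 0, "az": 0, "tx": 0, "ty": 0, "tz": 0, "gripper": 0.3},
  {"ax": 0, "ay": 0, "az": 0, "tx": 0, "ty": 0, "tz": 0, "gripper": 0.3},
])

```text
t: 13.55
position: [0.4588, 0.3285, 0.0277]
tcp_rot: [0.092, 0.996, -0.0, 0.0]
ft_force: [-3.1, -2.1, 6.6]
width: 0.0381
```

Contact at 27.7, exactly as expected. Releasing.

Emit:
jog_arm([
  {"ax": 0, "ay": 0, "az": 0, "tx": 0, "ty": 0, "tz": -1, "gripper": 0.5},
  {"ax": 0, "ay": 0, "az": 0, "tx": 0, "ty": 0, "tz": 0, "gripper": 0.7},
  {"ax": 0, "ay": 0, "az": 0, "tx": 0, "ty": 0, "tz": 0, "gripper": 0.75},
  {"ax": 0, "ay": 0, "az": 0, "tx": 0, "ty": 0, "tz": -20, "gripper": 0.75},
  {"ax": 0, "ay": 0, "az": 0, "tx": 0, "ty": 0, "tz": -40, "gripper": 0.75},
  {"ax": 0, "ay": 0, "az": 0, "tx": 0, "ty": 0, "tz": -40, "gripper": 0.75},
  {"ax": 0, "ay": 0, "az": 0, "tx": 0, "ty": 0, "tz": 0, "gripper": 0.75},
  {"ax": 0, "ay": 0, "az": 0, "tx": 0, "ty": 0, "tz": 0, "gripper": 0.75},
])

```text
t: 14.35
position: [0.4591, 0.3287, 0.1285]
tcp_rot: [0.092, 0.996, 0.001, 0.001]
ft_force: [-1.2, -0.2, -0.2]
width: 0.064
```

```bash
python3 -c "
from h import *
go(552,98.7,120)
c=capture('wrist');cv2.imwrite('pics/w5.png',c['pixels'][:,:,::-1])"
```

```text
tool d [-133.4 -209.1    8.5] yaw 2.958 pos [459.1 328.7 128.5]  w 64.0 F [-1.2 -0.2 -0.2] t 14.3
```

View pics/w5.png

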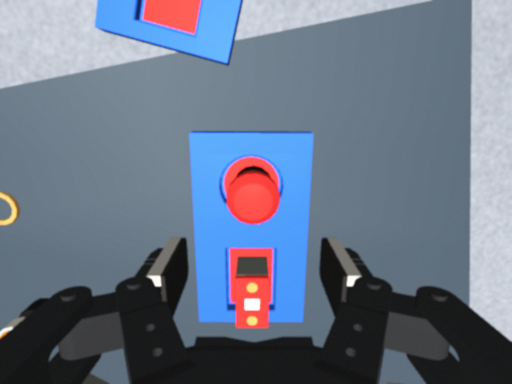

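Blue kit complete: mushroom at (252,195) and block at (252,290), both upright in their wells. Next, the amber lamp.

Emit:
jog_arm([
  {"ax": 0, "ay": 0, "az": 0, "tx": -13.4, "ty": -20, "tz": 0, "gripper": 0.75},
  {"ax": 0, "ay": 0, "az": 0, "tx": -24, "ty": -38, "tz": 0, "gripper": 0.75},
  {"ax": 0, "ay": 0, "az": 0, "tx": -24, "ty": -38, "tz": 0, "gripper": 0.75},
  {"ax": 0, "ay": 0, "az": 0, "tx": -24, "ty": -38, "tz": 0, "gripper": 0.75},
  {"ax": 0, "ay": 0, "az": 0, "tx": -24, "ty": -38, "tz": 4, "gripper": 0.75},
  {"ax": 0, "ay": 0, "az": 0, "tx": -24, "ty": -37, "tz": 4, "gripper": 0.75},
  {"ax": 0, "ay": 0, "az": 0, "tx": 0, "ty": 0, "tz": 0, "gripper": 0.75},
  {"ax": 0, "ay": 0, "az": 0, "tx": 0, "ty": 0, "tz": 0, "gripper": 0.75},
  {"ax": 0, "ay": 0, "az": 0, "tx": 0, "ty": 0, "tz": 0, "gripper": 0.75},
])

```text
t: 15.3
position: [0.5501, 0.0993, 0.1179]
tcp_rot: [0.091, 0.996, 0.0, -0.001]
ft_force: [0.2, 1.1, 0.2]
width: 0.0641
```

```bash
python3 -c "
from h import *
go(552,98.7,16)
c=capture('wrist')
for a,p,k in blobs(c,'amber',200): print(a,p,ray(c,p,.05).round(4))"
```

```text
tool d [ -2.3  -0.2 101.9] yaw 2.958 pos [550.1  99.3 117.9]  w 64.1 F [0.2 1.1 0.2] t 15.3
```

Emit:
jog_arm([
  {"ax": 0, "ay": 0, "az": 0, "tx": -1, "ty": 0, "tz": 30, "gripper": 0.75},
  {"ax": 0, "ay": 0, "az": 0, "tx": 0, "ty": 0, "tz": 35, "gripper": 0.75},
  {"ax": 0, "ay": 0, "az": 0, "tx": 0, "ty": 0, "tz": 25, "gripper": 0.75},
  {"ax": 0, "ay": 0, "az": 0, "tx": 0, "ty": 0, "tz": 14, "gripper": 0.75},
  {"ax": 0, "ay": 0, "az": 0, "tx": 0, "ty": 0, "tz": 0, "gripper": 0.75},
  {"ax": 0, "ay": 0, "az": 0, "tx": 0, "ty": 0, "tz": 0, "gripper": 0.25},
  {"ax": 0, "ay": 0, "az": 0, "tx": 0, "ty": 0, "tz": 0, "gripper": 0.25},
  {"ax": 0, "ay": 0, "az": 0, "tx": 0, "ty": 0, "tz": 0, "gripper": 0.25},
  {"ax": 0, "ay": 0, "az": 0, "tx": 0, "ty": 0, "tz": 0, "gripper": 0.25},
  {"ax": 0, "ay": 0, "az": 0, "tx": 0, "ty": 0, "tz": 0, "gripper": 0.25},
])

```text
t: 16.35
position: [0.554, 0.0985, 0.0173]
tcp_rot: [0.092, 0.996, 0.0, 0.002]
ft_force: [-0.1, 1.4, 5.7]
width: 0.0335
```

Emit:
jog_arm([
  {"ax": 0, "ay": 0, "az": 0, "tx": 0, "ty": 0, "tz": -20, "gripper": 0.25},
  {"ax": 0, "ay": 0, "az": 0, "tx": 0, "ty": 0, "tz": -40, "gripper": 0.25},
  {"ax": 0, "ay": 0, "az": 0, "tx": 0, "ty": 0, "tz": -40, "gripper": 0.25},
  {"ax": 0, "ay": 0, "az": 0, "tx": 0, "ty": 0, "tz": -25, "gripper": 0.25},
  {"ax": 0, "ay": 0, "az": 0, "tx": 0, "ty": 0, "tz": 0, "gripper": 0.25},
  {"ax": 0, "ay": 0, "az": 0, "tx": 0, "ty": 0, "tz": 0, "gripper": 0.25},
])

```text
t: 16.95
position: [0.552, 0.0981, 0.1401]
tcp_rot: [0.092, 0.996, -0.0, 0.0]
ft_force: [-0.2, 0.2, -1.0]
width: 0.0336
```

```bash
python3 -c "
from h import *
go(591.8,-312.2,60)"
```

```text
tool d [-114.2 -396.1   80.1] yaw 2.958 pos [552.   98.1 140.1]  w 33.6 F [-0.2  0.2 -1. ] t 16.9
```

Emit:
jog_arm([
  {"ax": 0, "ay": 0, "az": 0, "tx": -6, "ty": -20, "tz": 0, "gripper": 0.25},
  {"ax": 0, "ay": 0, "az": 0, "tx": -12, "ty": -42, "tz": 0, "gripper": 0.25},
  {"ax": 0, "ay": 0, "az": 0, "tx": -12, "ty": -42, "tz": 0, "gripper": 0.25},
  {"ax": 0, "ay": 0, "az": 0, "tx": -12, "ty": -42, "tz": 0, "gripper": 0.25},
  {"ax": 0, "ay": 0, "az": 0, "tx": -12, "ty": -42, "tz": 0, "gripper": 0.25},
  {"ax": 0, "ay": 0, "az": 0, "tx": -12, "ty": -42, "tz": 0, "gripper": 0.25},
  {"ax": 0, "ay": 0, "az": 0, "tx": -12, "ty": -42, "tz": 0, "gripper": 0.25},
  {"ax": 0, "ay": 0, "az": 0, "tx": -12, "ty": -42, "tz": 0, "gripper": 0.25},
  {"ax": 0, "ay": 0, "az": 0, "tx": -12, "ty": -42, "tz": 0, "gripper": 0.25},
  {"ax": 0, "ay": 0, "az": 0, "tx": -12, "ty": -40, "tz": 10, "gripper": 0.25},
])

```text
t: 17.95
position: [0.5913, -0.3136, 0.1283]
tcp_rot: [0.092, 0.996, 0.001, -0.001]
ft_force: [-0.3, -0.3, -0.4]
width: 0.0335
```

Emit:
jog_arm([
  {"ax": 0, "ay": 0, "az": 0, "tx": 0, "ty": 0, "tz": 30, "gripper": 0.25},
  {"ax": 0, "ay": 0, "az": 0, "tx": 0, "ty": 0, "tz": 30, "gripper": 0.25},
  {"ax": 0, "ay": 0, "az": 0, "tx": 0, "ty": 0, "tz": 0, "gripper": 0.25},
  {"ax": 0, "ay": 0, "az": 0, "tx": 0, "ty": 0, "tz": 0, "gripper": 0.25},
])

```text
t: 18.35
position: [0.5905, -0.3107, 0.0675]
tcp_rot: [0.092, 0.996, 0.001, -0.002]
ft_force: [0.1, -0.2, -0.7]
width: 0.0334
```

```bash
python3 -c "
from h import *
go(591.8,-312.2,23)
c=capture('wrist');cv2.imwrite('pics/w6.png',c['pixels'][:,:,::-1])"
```

```text
tool d [-1.8 -1.4 44.5] yaw 2.958 pos [ 590.5 -310.7   67.5]  w 33.4 F [ 0.1 -0.2 -0.7] t 18.4
```

View pics/w6.png

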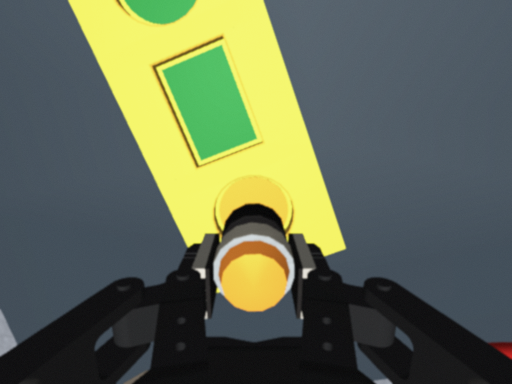

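The lamp is held upright over the amber well at (253,205). Lowering.

Emit:
jog_arm([
  {"ax": 0, "ay": 0, "az": 0, "tx": 0, "ty": -1, "tz": 15, "gripper": 0.25},
  {"ax": 0, "ay": 0, "az": 0, "tx": 0, "ty": 0, "tz": 18, "gripper": 0.25},
  {"ax": 0, "ay": 0, "az": 0, "tx": 0, "ty": 0, "tz": 6, "gripper": 0.25},
  {"ax": 0, "ay": 0, "az": 0, "tx": 0, "ty": 0, "tz": 3, "gripper": 0.25},
  {"ax": 0, "ay": 0, "az": 0, "tx": 0, "ty": 0, "tz": 2, "gripper": 0.25},
  {"ax": 0, "ay": 0, "az": 0, "tx": 0, "ty": 0, "tz": 1.5, "gripper": 0.25},
  {"ax": 0, "ay": 0, "az": 0, "tx": 0, "ty": 0, "tz": 1, "gripper": 0.25},
  {"ax": 0, "ay": 0, "az": 0, "tx": 0, "ty": 0, "tz": 0, "gripper": 0.25},
  {"ax": 0, "ay": 0, "az": 0, "tx": 0, "ty": 0, "tz": 0, "gripper": 0.25},
])

```text
t: 19.3
position: [0.592, -0.313, 0.0242]
tcp_rot: [0.092, 0.996, -0.0, 0.0]
ft_force: [0.0, 0.2, -1.2]
width: 0.0337
```

Emit:
jog_arm([
  {"ax": 0, "ay": 0, "az": 0, "tx": 0, "ty": 0, "tz": 1, "gripper": 0.25},
  {"ax": 0, "ay": 0, "az": 0, "tx": 0, "ty": 0, "tz": 1, "gripper": 0.25},
  {"ax": 0, "ay": 0, "az": 0, "tx": 0, "ty": 0, "tz": 0, "gripper": 0.25},
  {"ax": 0, "ay": 0, "az": 0, "tx": 0, "ty": 0, "tz": 0, "gripper": 0.25},
])

```text
t: 19.7
position: [0.5923, -0.3131, 0.0234]
tcp_rot: [0.092, 0.996, -0.0, 0.0]
ft_force: [-2.2, 1.7, 5.0]
width: 0.0337
```

Emit:
jog_arm([
  {"ax": 0, "ay": 0, "az": 0, "tx": 0, "ty": 0, "tz": -1, "gripper": 0.5},
  {"ax": 0, "ay": 0, "az": 0, "tx": 0, "ty": 0, "tz": 0, "gripper": 0.7},
  {"ax": 0, "ay": 0, "az": 0, "tx": 0, "ty": 0, "tz": 0, "gripper": 0.75},
  {"ax": 0, "ay": 0, "az": 0, "tx": 0, "ty": 0, "tz": -20, "gripper": 0.75},
  {"ax": 0, "ay": 0, "az": 0, "tx": 0, "ty": 0, "tz": -40, "gripper": 0.75},
  {"ax": 0, "ay": 0, "az": 0, "tx": 0, "ty": 0, "tz": -40, "gripper": 0.75},
  {"ax": 0, "ay": 0, "az": 0, "tx": 0, "ty": 0, "tz": 0, "gripper": 0.75},
  {"ax": 0, "ay": 0, "az": 0, "tx": 0, "ty": 0, "tz": 0, "gripper": 0.75},
])

```text
t: 20.5
position: [0.5925, -0.3134, 0.1244]
tcp_rot: [0.092, 0.996, -0.001, 0.001]
ft_force: [-0.9, -0.1, -0.1]
width: 0.064
```

```bash
python3 -c "
from h import *
go(447.5,-9.4,122)"
```

```text
tool d [198.2 272.4   1.5] yaw 2.958 pos [ 592.5 -313.4  124.4]  w 64.0 F [-0.9 -0.1 -0.1] t 20.5
```

Emit:
jog_arm([
  {"ax": 0, "ay": 0, "az": 0, "tx": 13, "ty": 18, "tz": 0, "gripper": 0.75},
  {"ax": 0, "ay": 0, "az": 0, "tx": 26, "ty": 36, "tz": 0, "gripper": 0.75},
  {"ax": 0, "ay": 0, "az": 0, "tx": 26, "ty": 36, "tz": 0, "gripper": 0.75},
  {"ax": 0, "ay": 0, "az": 0, "tx": 26, "ty": 36, "tz": 0, "gripper": 0.75},
  {"ax": 0, "ay": 0, "az": 0, "tx": 26, "ty": 36, "tz": 0, "gripper": 0.75},
  {"ax": 0, "ay": 0, "az": 0, "tx": 26, "ty": 36, "tz": 0, "gripper": 0.75},
  {"ax": 0, "ay": 0, "az": 0, "tx": 26, "ty": 36, "tz": 0, "gripper": 0.75},
  {"ax": 0, "ay": 0, "az": 0, "tx": 26, "ty": 36, "tz": 0, "gripper": 0.75},
  {"ax": 0, "ay": 0, "az": 0, "tx": 3, "ty": 2.5, "tz": 0, "gripper": 0.75},
  {"ax": 0, "ay": 0, "az": 0, "tx": 0, "ty": 0, "tz": 0, "gripper": 0.75},
])

```text
t: 21.5
position: [0.4454, -0.0076, 0.1211]
tcp_rot: [0.091, 0.996, 0.0, -0.001]
ft_force: [0.4, 0.3, -0.9]
width: 0.0642
```

```bash
python3 -c "
from h import *
go(447.5,-9.4,16)
c=capture('wrist')
for a,p,k in blobs(c,'green',200): print(a,p,ray(c,p,.05).round(4))"
```

```text
tool d [ -2.7  -1.3 105.1] yaw 2.96 pos [445.4  -7.6 121.1]  w 64.2 F [ 0.4  0.3 -0.9] t 21.5
456.0 [405.57383041 374.49707602] [0.6178 0.0933 0.05  ]
876.0 [251.37595129 204.79185693] [ 0.4446 -0.0083  0.05  ]
1222.0 [152.59697218  91.58292417] [ 0.3568 -0.0575  0.05  ]
```

Emit:
jog_arm([
  {"ax": 0, "ay": 0, "az": 0, "tx": -1, "ty": -1, "tz": 30, "gripper": 0.75},
  {"ax": 0, "ay": 0, "az": 0, "tx": 0, "ty": 0, "tz": 35, "gripper": 0.75},
  {"ax": 0, "ay": 0, "az": 0, "tx": 0, "ty": 0, "tz": 27, "gripper": 0.75},
  {"ax": 0, "ay": 0, "az": 0, "tx": 0, "ty": 0, "tz": 15, "gripper": 0.75},
  {"ax": 0, "ay": 0, "az": 0, "tx": 0, "ty": 0, "tz": 0, "gripper": 0.75},
  {"ax": 0, "ay": 0, "az": 0, "tx": 0, "ty": 0, "tz": 0, "gripper": 0.25},
  {"ax": 0, "ay": 0, "az": 0, "tx": 0, "ty": 0, "tz": 0, "gripper": 0.25},
  {"ax": 0, "ay": 0, "az": 0, "tx": 0, "ty": 0, "tz": 0, "gripper": 0.25},
  {"ax": 0, "ay": 0, "az": 0, "tx": 0, "ty": 0, "tz": 0, "gripper": 0.25},
  {"ax": 0, "ay": 0, "az": 0, "tx": 0, "ty": 0, "tz": 0, "gripper": 0.25},
])

```text
t: 22.55
position: [0.449, -0.0105, 0.017]
tcp_rot: [0.091, 0.996, -0.001, 0.002]
ft_force: [1.0, -1.6, 2.9]
width: 0.0332
```

Emit:
jog_arm([
  {"ax": 0, "ay": 0, "az": 0, "tx": 0, "ty": 0, "tz": -20, "gripper": 0.25},
  {"ax": 0, "ay": 0, "az": 0, "tx": 0, "ty": 0, "tz": -40, "gripper": 0.25},
  {"ax": 0, "ay": 0, "az": 0, "tx": 0, "ty": 0, "tz": -40, "gripper": 0.25},
  {"ax": 0, "ay": 0, "az": 0, "tx": 0, "ty": 0, "tz": -25, "gripper": 0.25},
  {"ax": 0, "ay": 0, "az": 0, "tx": 0, "ty": 0, "tz": 0, "gripper": 0.25},
  {"ax": 0, "ay": 0, "az": 0, "tx": 0, "ty": 0, "tz": 0, "gripper": 0.25},
])

```text
t: 23.15
position: [0.4474, -0.0096, 0.1405]
tcp_rot: [0.092, 0.996, 0.0, 0.0]
ft_force: [0.2, 0.4, -1.5]
width: 0.0334
```

```bash
python3 -c "
from h import *
go(444.4,-339.6,60)"
```

```text
tool d [ -57.3 -325.    80.4] yaw 2.958 pos [447.4  -9.6 140.5]  w 33.4 F [ 0.2  0.4 -1.5] t 23.1
```

Emit:
jog_arm([
  {"ax": 0, "ay": 0, "az": 0, "tx": -3, "ty": -20, "tz": 0, "gripper": 0.25},
  {"ax": 0, "ay": 0, "az": 0, "tx": -7, "ty": -40, "tz": 0, "gripper": 0.25},
  {"ax": 0, "ay": 0, "az": 0, "tx": -7, "ty": -40, "tz": 0, "gripper": 0.25},
  {"ax": 0, "ay": 0, "az": 0, "tx": -7, "ty": -40, "tz": 0, "gripper": 0.25},
  {"ax": 0, "ay": 0, "az": 0, "tx": -7, "ty": -40, "tz": 0, "gripper": 0.25},
  {"ax": 0, "ay": 0, "az": 0, "tx": -7, "ty": -40, "tz": 0, "gripper": 0.25},
  {"ax": 0, "ay": 0, "az": 0, "tx": -7, "ty": -40, "tz": 0, "gripper": 0.25},
  {"ax": 0, "ay": 0, "az": 0, "tx": -7, "ty": -40, "tz": 0, "gripper": 0.25},
  {"ax": 0, "ay": 0, "az": 0, "tx": -5.5, "ty": -25, "tz": 10, "gripper": 0.25},
  {"ax": 0, "ay": 0, "az": 0, "tx": 0, "ty": 0, "tz": 30, "gripper": 0.25},
])

```text
t: 24.15
position: [0.4456, -0.3443, 0.1011]
tcp_rot: [0.094, 0.996, -0.002, 0.002]
ft_force: [0.6, -0.7, -0.5]
width: 0.0335
```

Emit:
jog_arm([
  {"ax": 0, "ay": 0, "az": 0, "tx": 0, "ty": 0, "tz": 30, "gripper": 0.25},
  {"ax": 0, "ay": 0, "az": 0, "tx": 0, "ty": 0, "tz": 0, "gripper": 0.25},
  {"ax": 0, "ay": 0, "az": 0, "tx": 0, "ty": 0, "tz": 0, "gripper": 0.25},
])

```text
t: 24.45
position: [0.4437, -0.3385, 0.0686]
tcp_rot: [0.092, 0.996, 0.002, -0.002]
ft_force: [0.3, -0.1, 0.2]
width: 0.0337
```

```bash
python3 -c "
from h import *
go(444.4,-339.6,23)
c=capture('wrist');cv2.imwrite('pics/w7.png',c['pixels'][:,:,::-1])"
```

```text
tool d [-1.  -1.1 45.6] yaw 2.958 pos [ 443.7 -338.5   68.6]  w 33.7 F [ 0.3 -0.1  0.2] t 24.4
```

View pics/w7.png

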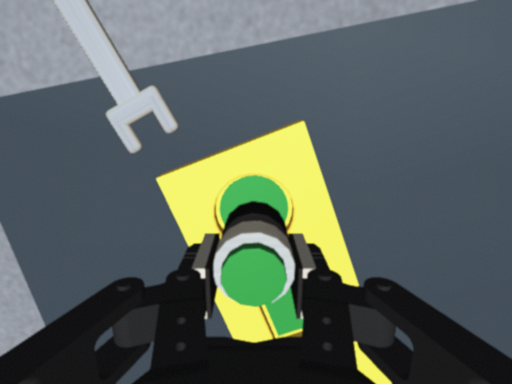

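The green button is upright over its green round well at (253,205). Lowering.

Emit:
jog_arm([
  {"ax": 0, "ay": 0, "az": 0, "tx": 0, "ty": 0, "tz": 15, "gripper": 0.25},
  {"ax": 0, "ay": 0, "az": 0, "tx": 0, "ty": 0, "tz": 18, "gripper": 0.25},
  {"ax": 0, "ay": 0, "az": 0, "tx": 0, "ty": 0, "tz": 6, "gripper": 0.25},
  {"ax": 0, "ay": 0, "az": 0, "tx": 0, "ty": 0, "tz": 3, "gripper": 0.25},
  {"ax": 0, "ay": 0, "az": 0, "tx": 0, "ty": 0, "tz": 2, "gripper": 0.25},
  {"ax": 0, "ay": 0, "az": 0, "tx": 0, "ty": 0, "tz": 1.5, "gripper": 0.25},
  {"ax": 0, "ay": 0, "az": 0, "tx": 0, "ty": 0, "tz": 1, "gripper": 0.25},
  {"ax": 0, "ay": 0, "az": 0, "tx": 0, "ty": 0, "tz": 1, "gripper": 0.25},
  {"ax": 0, "ay": 0, "az": 0, "tx": 0, "ty": 0, "tz": 0, "gripper": 0.25},
  {"ax": 0, "ay": 0, "az": 0, "tx": 0, "ty": 0, "tz": 0, "gripper": 0.25},
])

```text
t: 25.5
position: [0.445, -0.34, 0.0235]
tcp_rot: [0.092, 0.996, -0.0, 0.0]
ft_force: [-0.0, -0.3, -0.5]
width: 0.0337
```

Emit:
jog_arm([
  {"ax": 0, "ay": 0, "az": 0, "tx": 0, "ty": 0, "tz": 1, "gripper": 0.25},
  {"ax": 0, "ay": 0, "az": 0, "tx": 0, "ty": 0, "tz": 1, "gripper": 0.25},
  {"ax": 0, "ay": 0, "az": 0, "tx": 0, "ty": 0, "tz": 0, "gripper": 0.25},
  {"ax": 0, "ay": 0, "az": 0, "tx": 0, "ty": 0, "tz": 0, "gripper": 0.25},
])

```text
t: 25.9
position: [0.4454, -0.3402, 0.023]
tcp_rot: [0.092, 0.996, 0.0, 0.0]
ft_force: [-1.9, 2.9, 8.2]
width: 0.0335
```

Emit:
jog_arm([
  {"ax": 0, "ay": 0, "az": 0, "tx": 0, "ty": 0, "tz": -1, "gripper": 0.5},
  {"ax": 0, "ay": 0, "az": 0, "tx": 0, "ty": 0, "tz": 0, "gripper": 0.7},
  {"ax": 0, "ay": 0, "az": 0, "tx": 0, "ty": 0, "tz": 0, "gripper": 0.75},
  {"ax": 0, "ay": 0, "az": 0, "tx": 0, "ty": 0, "tz": -20, "gripper": 0.75},
  {"ax": 0, "ay": 0, "az": 0, "tx": 0, "ty": 0, "tz": -40, "gripper": 0.75},
  {"ax": 0, "ay": 0, "az": 0, "tx": 0, "ty": 0, "tz": -40, "gripper": 0.75},
  {"ax": 0, "ay": 0, "az": 0, "tx": 0, "ty": 0, "tz": 0, "gripper": 0.75},
  {"ax": 0, "ay": 0, "az": 0, "tx": 0, "ty": 0, "tz": 0, "gripper": 0.75},
])

```text
t: 26.7
position: [0.4454, -0.3406, 0.1235]
tcp_rot: [0.092, 0.996, -0.001, 0.001]
ft_force: [-0.9, -1.0, -0.8]
width: 0.064
```

```bash
python3 -c "
from h import *
go(645.4,108.2,135,.775)"
```

```text
tool d [-114.6  477.7  -12. ] yaw 2.958 pos [ 445.4 -340.6  123.5] az -0.959 (before shift: tx,ty are in present axes) w 64.0 F [-0.9 -1.  -0.8] t 26.7
```

Emit:
jog_arm([
  {"ax": 0, "ay": 0, "az": 0, "tx": -5, "ty": 20, "tz": -2, "gripper": 0.75},
  {"ax": 0, "ay": 0, "az": 0, "tx": -11, "ty": 46, "tz": -2, "gripper": 0.75},
  {"ax": 0, "ay": 0, "az": 0, "tx": -11, "ty": 46, "tz": -2, "gripper": 0.75},
  {"ax": 0, "ay": 0, "az": 0, "tx": -11, "ty": 46, "tz": -2, "gripper": 0.75},
  {"ax": 0, "ay": 0, "az": 0, "tx": -11, "ty": 46, "tz": -2, "gripper": 0.75},
  {"ax": 0, "ay": 0, "az": 0, "tx": -11, "ty": 46, "tz": -2, "gripper": 0.75},
  {"ax": 0, "ay": 0, "az": 0, "tx": -11, "ty": 46, "tz": 0, "gripper": 0.75},
  {"ax": 0, "ay": 0, "az": 0, "tx": -11, "ty": 46, "tz": 0, "gripper": 0.75},
  {"ax": 0, "ay": 0, "az": 0, "tx": -11, "ty": 46, "tz": 0, "gripper": 0.75},
  {"ax": 0, "ay": 0, "az": 0, "tx": -11, "ty": 46, "tz": 0, "gripper": 0.75},
])

```text
t: 27.7
position: [0.6256, 0.0697, 0.1316]
tcp_rot: [0.092, 0.996, -0.0, -0.002]
ft_force: [-0.2, -0.5, -0.5]
width: 0.0644
```

Emit:
jog_arm([
  {"ax": 0, "ay": 0, "az": 0, "tx": -10.6, "ty": 43.7, "tz": 0, "gripper": 0.75},
  {"ax": 0, "ay": 0, "az": -0.137, "tx": 0, "ty": 0, "tz": 0, "gripper": 0.75},
  {"ax": 0, "ay": 0, "az": -0.137, "tx": 0, "ty": 0, "tz": 0, "gripper": 0.75},
  {"ax": 0, "ay": 0, "az": -0.137, "tx": 0, "ty": 0, "tz": 0, "gripper": 0.75},
  {"ax": 0, "ay": 0, "az": -0.137, "tx": 0, "ty": 0, "tz": 0, "gripper": 0.75},
  {"ax": 0, "ay": 0, "az": -0.137, "tx": 0, "ty": 0, "tz": 0, "gripper": 0.75},
  {"ax": 0, "ay": 0, "az": -0.137, "tx": 0, "ty": 0, "tz": 0, "gripper": 0.75},
  {"ax": 0, "ay": 0, "az": -0.137, "tx": 0, "ty": 0, "tz": 0, "gripper": 0.75},
  {"ax": 0, "ay": 0, "az": 0, "tx": 0, "ty": 0, "tz": 0, "gripper": 0.75},
  {"ax": 0, "ay": 0, "az": 0, "tx": 0, "ty": 0, "tz": 0, "gripper": 0.75},
])

```text
t: 28.7
position: [0.6439, 0.1087, 0.1324]
tcp_rot: [-0.377, 0.926, 0.001, -0.001]
ft_force: [0.7, 0.2, 0.3]
width: 0.0643
```

```bash
python3 -c "
from h import *
go(645.4,108.2,13,.775)
c=capture('wrist')
for a,p,k in blobs(c,'green',200): print(a,p,ray(c,p,.04).round(4),yaw(c,k,.04))"
```

```text
tool d [ -0.9  -1.7 119.4] yaw -2.369 pos [643.9 108.7 132.4] az -0.003 (before shift: tx,ty are in present axes) w 64.3 F [0.7 0.2 0.3] t 28.7
2019.0 [251.70208024 195.7573056 ] [0.644  0.1078 0.04  ] (array([644.41437, 108.3244 ], dtype=float32), np.float32(0.75505316), [np.float32(27.9), np.float32(48.3)])
```

Emit:
jog_arm([
  {"ax": 0, "ay": 0, "az": 0, "tx": 0, "ty": -1, "tz": 35, "gripper": 0.75},
  {"ax": 0, "ay": 0, "az": 0, "tx": 0, "ty": 0, "tz": 35, "gripper": 0.75},
  {"ax": 0, "ay": 0, "az": 0, "tx": 0, "ty": 0, "tz": 33, "gripper": 0.75},
  {"ax": 0, "ay": 0, "az": 0, "tx": 0, "ty": 0, "tz": 16, "gripper": 0.75},
  {"ax": 0, "ay": 0, "az": 0, "tx": 0, "ty": 0, "tz": 0, "gripper": 0.75},
  {"ax": 0, "ay": 0, "az": 0, "tx": 0, "ty": 0, "tz": 0, "gripper": 0.2},
  {"ax": 0, "ay": 0, "az": 0, "tx": 0, "ty": 0, "tz": 0, "gripper": 0.2},
  {"ax": 0, "ay": 0, "az": 0, "tx": 0, "ty": 0, "tz": 0, "gripper": 0.2},
  {"ax": 0, "ay": 0, "az": 0, "tx": 0, "ty": 0, "tz": 0, "gripper": 0.2},
  {"ax": 0, "ay": 0, "az": 0, "tx": 0, "ty": 0, "tz": 0, "gripper": 0.2},
])

```text
t: 29.75
position: [0.6476, 0.1081, 0.018]
tcp_rot: [-0.378, 0.926, -0.001, 0.002]
ft_force: [-0.3, -0.2, 5.9]
width: 0.0272
```

Emit:
jog_arm([
  {"ax": 0, "ay": 0, "az": 0, "tx": 0, "ty": 0, "tz": -20, "gripper": 0.2},
  {"ax": 0, "ay": 0, "az": 0, "tx": 0, "ty": 0, "tz": -40, "gripper": 0.2},
  {"ax": 0, "ay": 0, "az": 0.12, "tx": 0, "ty": 0, "tz": -40, "gripper": 0.2},
  {"ax": 0, "ay": 0, "az": 0.12, "tx": 0, "ty": 0, "tz": -20, "gripper": 0.2},
  {"ax": 0, "ay": 0, "az": 0.12, "tx": 0, "ty": 0, "tz": 0, "gripper": 0.2},
  {"ax": 0, "ay": 0, "az": 0.12, "tx": 0, "ty": 0, "tz": 0, "gripper": 0.2},
  {"ax": 0, "ay": 0, "az": 0.11, "tx": 0, "ty": 0, "tz": 0, "gripper": 0.2},
  {"ax": 0, "ay": 0, "az": 0, "tx": 0, "ty": 0, "tz": 0, "gripper": 0.2},
  {"ax": 0, "ay": 0, "az": 0, "tx": 0, "ty": 0, "tz": 0, "gripper": 0.2},
])

```text
t: 30.65
position: [0.6452, 0.108, 0.135]
tcp_rot: [-0.094, 0.996, 0.0, -0.0]
ft_force: [0.1, -0.0, -1.1]
width: 0.0272
```

```bash
python3 -c "
from h import *
go(518.1,-325.9,60,.183)"
```

```text
tool d [ 205.7 -402.6   75.1] yaw -2.954 pos [645.2 108.  135. ] az 0.005 (before shift: tx,ty are in present axes) w 27.2 F [ 0.1 -0.  -1.1] t 30.6
```

Emit:
jog_arm([
  {"ax": 0, "ay": 0, "az": 0, "tx": 9, "ty": -18, "tz": 0, "gripper": 0.2},
  {"ax": 0, "ay": 0, "az": 0, "tx": 20, "ty": -40, "tz": 0, "gripper": 0.2},
  {"ax": 0, "ay": 0, "az": 0, "tx": 20, "ty": -40, "tz": 0, "gripper": 0.2},
  {"ax": 0, "ay": 0, "az": 0, "tx": 20, "ty": -40, "tz": 0, "gripper": 0.2},
  {"ax": 0, "ay": 0, "az": 0, "tx": 20, "ty": -40, "tz": 0, "gripper": 0.2},
  {"ax": 0, "ay": 0, "az": 0, "tx": 20, "ty": -40, "tz": 0, "gripper": 0.2},
  {"ax": 0, "ay": 0, "az": 0, "tx": 20, "ty": -40, "tz": 0, "gripper": 0.2},
  {"ax": 0, "ay": 0, "az": 0, "tx": 20, "ty": -40, "tz": 0, "gripper": 0.2},
  {"ax": 0, "ay": 0, "az": 0, "tx": 20, "ty": -40, "tz": 0, "gripper": 0.2},
  {"ax": 0, "ay": 0, "az": 0, "tx": 20, "ty": -40, "tz": 0, "gripper": 0.2},
])

```text
t: 31.65
position: [0.5286, -0.2999, 0.1354]
tcp_rot: [-0.093, 0.996, -0.0, 0.0]
ft_force: [1.1, -0.2, -1.3]
width: 0.0273
```

Emit:
jog_arm([
  {"ax": 0, "ay": 0, "az": 0.005, "tx": 15, "ty": -25, "tz": 5, "gripper": 0.2},
  {"ax": 0, "ay": 0, "az": 0, "tx": 0, "ty": 0, "tz": 25, "gripper": 0.2},
  {"ax": 0, "ay": 0, "az": 0, "tx": 0, "ty": 0, "tz": 25, "gripper": 0.2},
  {"ax": 0, "ay": 0, "az": 0, "tx": 0, "ty": 0, "tz": 5, "gripper": 0.2},
  {"ax": 0, "ay": 0, "az": 0, "tx": 0, "ty": 0, "tz": 0, "gripper": 0.2},
  {"ax": 0, "ay": 0, "az": 0, "tx": 0, "ty": 0, "tz": 0, "gripper": 0.2},
])

```text
t: 32.25
position: [0.5201, -0.3259, 0.0765]
tcp_rot: [-0.091, 0.996, -0.001, 0.001]
ft_force: [-0.6, -0.9, -0.7]
width: 0.0274
```

```bash
python3 -c "
from h import *
go(518.1,-325.9,24,.183)
c=capture('wrist');cv2.imwrite('pics/w8.png',c['pixels'][:,:,::-1])"
```

```text
tool d [ 2.   0.5 52.5] yaw -2.96 pos [ 520.1 -325.9   76.5] az -0.002 (before shift: tx,ty are in present axes) w 27.4 F [-0.6 -0.9 -0.7] t 32.2
```

View pics/w8.png

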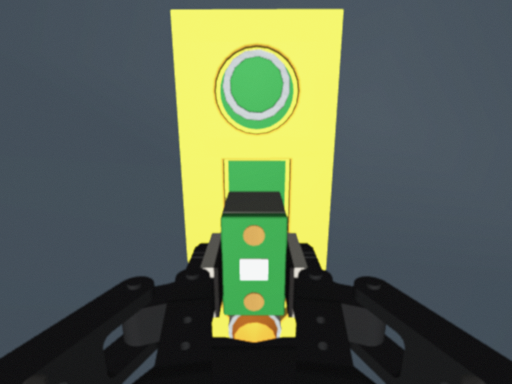

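The green block is aligned over its well: block at (254,265), well at (257,185). The green button is seated at (257,85). Lowering.

Emit:
jog_arm([
  {"ax": 0, "ay": 0, "az": 0, "tx": 0, "ty": 0, "tz": 20, "gripper": 0.2},
  {"ax": 0, "ay": 0, "az": 0, "tx": 0, "ty": 0, "tz": 18, "gripper": 0.2},
  {"ax": 0, "ay": 0, "az": 0, "tx": 0, "ty": 0, "tz": 7, "gripper": 0.2},
  {"ax": 0, "ay": 0, "az": 0, "tx": 0, "ty": 0, "tz": 3, "gripper": 0.2},
  {"ax": 0, "ay": 0, "az": 0, "tx": 0, "ty": 0, "tz": 2, "gripper": 0.2},
  {"ax": 0, "ay": 0, "az": 0, "tx": 0, "ty": 0, "tz": 1.5, "gripper": 0.2},
  {"ax": 0, "ay": 0, "az": 0, "tx": 0, "ty": 0, "tz": 1, "gripper": 0.2},
  {"ax": 0, "ay": 0, "az": 0, "tx": 0, "ty": 0, "tz": 1, "gripper": 0.2},
  {"ax": 0, "ay": 0, "az": 0, "tx": 0, "ty": 0, "tz": 0, "gripper": 0.2},
  {"ax": 0, "ay": 0, "az": 0, "tx": 0, "ty": 0, "tz": 0, "gripper": 0.2},
])

```text
t: 33.3
position: [0.5199, -0.3261, 0.024]
tcp_rot: [-0.09, 0.996, -0.0, 0.0]
ft_force: [-2.7, 1.9, 7.1]
width: 0.0275
```

Contact at z 24.0, as expected. Releasing, rising and clearing the view for the last check.

Emit:
jog_arm([
  {"ax": 0, "ay": 0, "az": 0, "tx": 0, "ty": 0, "tz": -0.5, "gripper": 0.5},
  {"ax": 0, "ay": 0, "az": 0, "tx": 0, "ty": 0, "tz": 0, "gripper": 0.6},
  {"ax": 0, "ay": 0, "az": 0, "tx": 0, "ty": 0, "tz": 0, "gripper": 0.6},
  {"ax": 0, "ay": 0, "az": 0, "tx": 0, "ty": 0, "tz": -20, "gripper": 0.6},
  {"ax": 0, "ay": 0, "az": 0, "tx": 0, "ty": 0, "tz": -40, "gripper": 0.6},
  {"ax": 0, "ay": 0, "az": 0, "tx": 0, "ty": 0, "tz": -40, "gripper": 0.6},
  {"ax": 0, "ay": 0, "az": 0, "tx": 0, "ty": 0, "tz": -40, "gripper": 0.6},
  {"ax": 0, "ay": 0, "az": 0, "tx": 0, "ty": 0, "tz": -40, "gripper": 0.6},
  {"ax": 0, "ay": 0, "az": 0, "tx": 0, "ty": 0, "tz": 0, "gripper": 0.6},
  {"ax": 0, "ay": 0, "az": 0, "tx": 0, "ty": 0, "tz": 0, "gripper": 0.6},
])

```text
t: 34.3
position: [0.5198, -0.3261, 0.2038]
tcp_rot: [-0.09, 0.996, -0.001, 0.001]
ft_force: [0.9, 0.2, -0.4]
width: 0.0514
```

```bash
python3 -c "
from h import *
a=capture('wrist')['pixels'];b=capture('scene')['pixels']
cv2.imwrite('pics/f.png',np.hstack([a[:300,120:420],b[130:280,60:420].repeat(2,0).repeat(2,1)[:, :500]])[:,:,::-1])
cv2.imwrite('pics/f2.png',cv2.resize(b[120:290,60:440,::-1],(800,358)))"
```

```text
(no output)
```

View pics/f2.png

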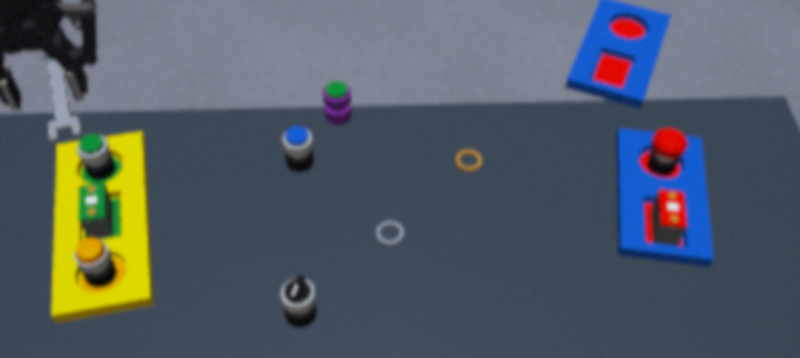

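View pics/f.png

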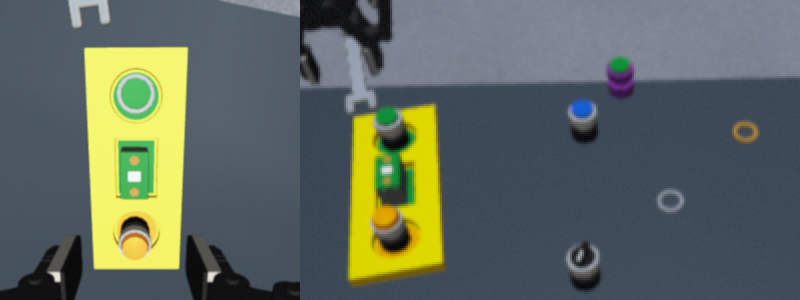

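All five parts stand upright in their wells: yellow tray green button (135,95), block (135,168), lamp (135,238), and both blue-kit parts at (668,150) and (668,215) in the scene view. The blue button and selector are untouched. Handing in.

```bash
python3 -c "
from station import *
print(hand_in())"
```

```text
the job is handed in; nothing more can be done
None
```

Both kits are made up and the job is handed in, with about 34 s of robot time used out of 112 s.

- **Blue kit, done first:** the red block and then the red mushroom went into the tray farther from the base.
- **Yellow kit:** the amber lamp, the green button and the green block followed, in that order.
- **Setting down:** each part was lowered until it touched the well floor, at the height expected (6 mm above where it was gripped, within 0.1 mm). The contact force was 4 to 8 N each time, before the grip was released.
- **Last checks:** the wrist and scene pictures show all five parts upright in the wells of their own colour. The blue button, the black selector, the purple button and the decoy tray stand where they were, and the gripper was clear at z = 0.20 m.

**Problems along the way:**
- The first move calls were refused because I left keys out of the rows. Nothing moved.
- The wrist camera's amber mask did not find the lamp. I grasped it from the top and scene measurements instead, which agreed within 2 mm.
- I viewed 13 of the 14 budgeted pictures.

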